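# Switch the drying blower off and unstack the dry sample

### The arm

A 6-joint arm with a two-finger parallel gripper is mounted at the origin on the work surface. World frame = base frame: x ahead of the robot, y to its left, z up, the work surface at z = 0. Lengths are in m, angles in degrees, forces in N, time in s.
With the tool pointing down it reaches from about 0.35 to 0.875 m from the base axis. Payload 4.2 kg.
Tool frame: the origin (TCP) lies on the centre line of the jaws, within the pads' length; the fingertips stand 19 mm ahead of it and the grasp point (between the pads) is the TCP; x points along the fingers, y is the direction in which the jaws open and shut, and the axes are right-handed (so a half turn about x gives the same grasp; the last joint's range is limited). The gripper opens to 87 mm and grips with 3 to 60 N. Pads are 19 mm wide; open, the fingers measure 117 mm over their backs; the gripper's body (75 mm by 190 mm) begins 51 mm behind the grasp point.
Start: joints at [-60.126, 22.042, 0.453, 0, -68.411, -14.817], TCP at [0.162, -0.604, 0.242] pointing down, gripper open.
Joint ranges: [-179.83, 179.83], [-69.29, 118.12], [-61.27, 80.66], [-181.25, 117.63], [-171.15, -9.14], [-177.46, 177.46]. Speed limits (degrees/s): [159.86, 159.86, 180, 180, 180, 180].

### API

Orientations are given as a 3x3 rotation matrix whose columns are the frame's x, y, z axes.
In Python, from station import r, viewer, job, spotter gives the robot as it stands.
- The arm moves only by the tool play_rows, never from a script. Its argument "commands" is a list of rows, each an object of numbers: "fingers": the gripper command: -1 is fully open, 1 is shut, values between are in proportion; "tx", "ty", "tz": the shift along the tool's x, y, z normalised to -1 to 1, where 1 is 750 mm; "ax", "ay", "az": the turn, a rotation vector about the tool's x, y, z normalised to -1 to 1, where 1 is pi rad. In form: [{"fingers": .., "tx": .., "ty": .., "tz": .., "ax": .., "ay": .., "az": ..}, ...]. A call has 1 to 5 rows; each row is the pose to reach, as a shift and turn from the pose commanded when the call began, along the tool's axes at that moment, turning the shorter way round; what a row does not reach only later rows make up. A row lasts 1/12 s, in which the tool goes at most 41.7 mm and 7.16 degrees, less where a joint would pass 70% of its speed; a pose out of reach is approached as far as the arm can. A call with a number of a shift or a turn outside -1 to 1 is refused whole. A call with a gripper value outside its range is refused whole. The fingers move at their own pace and stop on an object; the grip force is fixed at half the most. Time passes only in rows, so rows that repeat a pose let the fingers close. It gives the time, the measured TCP pose, the force and the opening at its end, in the units of the state.
- r.sense(): the state, without advancing time (a new reading comes with each control period).
- viewer.capture(name): name is "scene" or "top" or "wrist"; returns a dict with "image" (420x560x3 uint8, red, green, blue), "fx", "fy", "cx", "cy" (pixels), "R" (3x3) and "t" (3): a world point X has camera coordinates R X + t; the wrist camera has in their place "mount" (4x4, takes a point from camera to tool coordinates, whose origin is the TCP and whose axes are the tool frame's). Camera axes: x right, y down, z forward; pixel columns grow to the right and rows downward; lengths in m; the calibration is good to about 2 mm. The wrist camera is an equidistant fisheye: a pixel r from the principal point sees the ray r / f radians off the axis. A picture is of the moment at which its call begins: read the wrist's pose just before it. There is no depth.
- job.finish_job(): hands the job in, once; it reports no verdict.
Trained networks look in a picture, given as the dict that the camera call returned (one of the last four; its "shot" number tells which), for a name from the list of things; names that differ only in an ending like _2 or _b are one class to them, and where a whole thing is asked for, a point or a joint stands for the part that bears it (a point fixed in the world has none). Each returns a list of dicts, best first, with "score" (0 to 1); they miss things now and then, are a little off and sometimes report something else, mostly with a low value. They report only what shows in the picture. A call takes as long as a camera call.
- spotter.find_in(name, picture): "uv" ([column, row] in pixels, amid what is visible of it).
- spotter.silhouettes(name, picture): "region" (420x560 bool, what is visible of it) and "uv" ([column, row] in pixels, amid what is visible of it).
The state is a dict: "time_s": time; "joints": joint angles; "joint_velocities": joint speeds; "effort": joint torques, N m; "tcp_pos": TCP position; "ee_rot": TCP orientation; "wrist_force": force on the tool from outside, world axes, zero at the start; "moment": the same for the moment, N m; "gripper_width": opening from 0.0 (shut) to 1.0 (fully open).
Only numpy, scipy, OpenCV 4.12 (cv2) and the standard library are available. Lean on these libraries where they do the work, as an engineer would, in place of code of your own. Each camera call takes 0.05 s, during which the arm holds its last target. There are 200 camera calls.

### The job

The top oiled sample is dry: first switch the blower off by turning the isolator's paddle handle a quarter turn clockwise, until it clicks home across its box. Then lift the top wooden board off the stack on the drying plate and lay it flat, lengthwise and wholly on the cork pad, and after that set the metal spacer plate that was under it square on top of the pile of spare spacers, neither of them dropped. Leave the lower board where it lies on the drying plate, and do not disturb the round speed knob, the spacer pile or the sanding block.

Things in the scene. Friction and masses are not known exactly. Their poses are not given: they have to be found in the camera images.
- isolator (a joint): angle of the isolator's paddle handle, rad: 0 = on (paddle in line with the box's long side), 1.57 = off (paddle across the box). It grows as the handle turns clockwise seen from above, about a vertical axis. An over-centre spring holds it against a stop at each end (0 and 1.57): about 0.2 N m is needed to turn it as far as the middle, beyond which the spring pulls it on into the other end by itself
- paddle (a point): middle of the black paddle handle on top of the isolator, on its turning axis: a bar 76 mm long (its x), 15 mm thick (its y) and 28 mm high, reaching from 14 mm below to 14 mm above this point (the point is 93 mm above the table). Its x runs along the bar and turns with it. Below the bar is a round black hub 60 mm across whose top is 18 mm below this point; the box's top is 28 mm below it. This is the only one of the two grey boxes with a bar handle
- isolator_box: grey steel isolator box fixed to the bench, 130 mm (its x) by 100 mm (its y), 65 mm high; origin at the centre of its underside, the paddle's axis above it
- speed_mark (a point): outer end of the white pointer line on top of the round black knob (48 mm across, its top 95 mm above the table), 20 mm from the knob's axis, which is the centre of the second grey box, of the same size as the isolator's: the sander's speed control. It points any way at the start, turns with light friction and stays where it is; to be left alone
- top_board_center (a point): centre (half-way up) of the top sample board of the stack: plain pale wood, 60 mm (its x) by 140 mm (its y), 20 mm thick, loose, about 0.12 kg. Starts lying on the spacer, its centre 52 mm above the table
- spacer_center (a point): centre of the spacer plate in the stack: aluminium, 50 mm (its x) by 180 mm (its y), 10 mm thick, loose, about 0.22 kg; its ends stick out from under the board. Starts between the boards, its centre 37 mm above the table
- lower_board_center (a point): centre of the lower board of the stack, same size as the top board, loose; lies on the drying plate, its centre 22 mm above the table; to be left there
- dry_plate: dark steel drying plate fixed to the bench, 110 mm (its x) by 200 mm (its y), 12 mm thick, on which the stack lies, its long sides along the plate's; origin at the centre of its underside
- pad_top (a point): centre of the top face of the cork pad for finished boards, fixed to the bench: 130 mm (its x) by 200 mm (its y), 10 mm thick
- pile_b_center (a point): centre of the upper plate of the pile of spare spacers: two loose plates like the spacer (50 mm its x, 180 mm its y, 10 mm thick, 0.22 kg), lying on each other on a black rubber mat 4 mm thick. This point is 19 mm above the table, the pile's top 24 mm
- block_center (a point): centre of a loose cork sanding block, 110 by 60 mm, 28 mm high, lying between the pad and the spacer pile; a bystander

How it is judged:
By the outcome, as a careful person would: the job done as asked, in the order asked, and still so for the second after the job is handed in, with the robot touching nothing.
It also fails if it takes over 67 s, if anything falls off the work surface, if the arm or the gripper's body presses on something with over 40 N, if the wrist force passes 120 N, or if a joint passes its speed limit or range.

## Working session

There is one attempt and no reset: what is moved stays moved. The work goes in short steps, Python scripts to look and compute and a tool call to move; the robot and the scene stay as the last step left them, time stands still between calls to the robot, and variables do not carry over. Pictures are saved under pics/ and viewed, about 8 in all and at most 12, crops included, and the job is handed in when it is done.

Besides the shell and the picture viewer there is one more tool, called after "Emit:" in YAML: its name, and indented under it one key for each argument. play_rows: Moves the arm, as the interface text tells. Its arguments: {"type":"object","properties":{"commands":{"type":"array"}},"required":["commands"]}

```bash
mkdir -p pics; ls
python3 - <<'E'
from station import r, viewer, job, spotter
import cv2,numpy as np
s=r.sense(); print(s['time_s'],s['tcp_pos'],s['ee_rot'],s['gripper_width'])
for n in ['top','scene']:
    c=viewer.capture(n); cv2.imwrite(f'pics/{n}0.png',c['image'][:,:,::-1])
    print(n,c['fx'],c['fy'],c['cx'],c['cy'],np.round(c['R'],4).tolist(),np.round(c['t'],4).tolist())
    for k in ['paddle','isolator_box','speed_mark','top_board_center','spacer_center','dry_plate','pad_top','pile_b_center','block_center']:
        print(k,[(round(d['score'],2),np.round(d['uv']).tolist()) for d in spotter.find_in(k,c)][:3])
E
```

```text
pics
0.0 [ 0.16223431 -0.60299179  0.24046318] [[-6.48551526e-04 -2.59597835e-01  9.65716596e-01]
 [ 2.08218612e-03  9.65714355e-01  2.59598630e-01]
 [-9.99997622e-01  2.17916478e-03 -8.57845116e-05]] 0.9987157434761201
top 406.81451958505033 406.81451958505033 278.1107803595605 216.12924994318388 [[0.0018, -1.0, 0.0025], [-0.9958, -0.002, -0.0919], [0.0919, -0.0024, -0.9958]] [0.0094, 0.5588, 0.9367]
paddle [(0.66, [438.0, 282.0])]
isolator_box [(0.93, [429.0, 283.0])]
speed_mark [(0.71, [139.0, 282.0])]
top_board_center [(0.98, [261.0, 268.0])]
spacer_center [(0.57, [293.0, 264.0])]
dry_plate [(0.65, [263.0, 256.0])]
pad_top [(0.97, [204.0, 187.0]), (0.58, [260.0, 269.0])]
pile_b_center [(0.8, [385.0, 185.0])]
block_center [(0.95, [285.0, 181.0]), (0.49, [438.0, 284.0]), (0.21, [139.0, 283.0])]
scene 465.9933139276735 465.9933139276735 279.61383699960095 204.18142906801543 [[-0.8974, 0.4411, 0.0036], [0.2795, 0.5749, -0.769], [-0.3413, -0.6891, -0.6392]] [0.497, -0.081, 1.1762]
paddle [(0.74, [274.0, 120.0])]
isolator_box [(0.65, [275.0, 134.0])]
speed_mark [(0.87, [447.0, 301.0])]
top_board_center [(0.88, [342.0, 222.0]), (0.6, [273.0, 119.0])]
spacer_center [(0.57, [368.0, 250.0])]
dry_plate [(0.94, [336.0, 251.0])]
pad_top [(0.86, [290.0, 326.0])]
pile_b_center [(0.66, [207.0, 181.0])]
block_center [(0.74, [238.0, 245.0])]
```

View pics/top0.png

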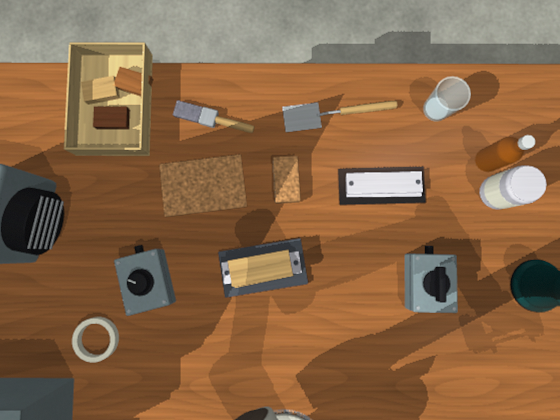

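```bash
cat > h.py <<'E'
from station import r, viewer, job, spotter
import cv2,numpy as np
def ground(c,uv,z):
    d=c['R'].T@np.array([(uv[0]-c['cx'])/c['fx'],(uv[1]-c['cy'])/c['fy'],1]); o=-c['R'].T@c['t']
    return o+d*(z-o[2])/d[2]
def rect(c,reg,z):
    "min-area rectangle of region mapped on plane z: centre, sizes, yaw of long side"
    v,u=np.nonzero(reg); p=np.array([ground(c,q,z)[:2] for q in zip(u,v)])
    (x,y),(a,b),th=cv2.minAreaRect((p*1000).astype(np.float32))
    if b>a: a,b,th=b,a,th+90
    th=(th+90)%180-90
    return round(x),round(y),round(a),round(b),round(th,1)
E
python3 - <<'E'
from h import *
c=viewer.capture('top')
for k,z in dict(paddle=.107,isolator_box=.065,speed_mark=.095,top_board_center=.062,spacer_center=.042,dry_plate=.012,pad_top=.01,pile_b_center=.024,block_center=.028).items():
    for d in spotter.silhouettes(k,c)[:1]: print(k,round(d['score'],2),d['region'].sum(),rect(c,d['region'],z))
E
```

```text
paddle 0.97 719 (409, -327, 74, 59, -18.1)
isolator_box 0.96 3064 (414, -332, 145, 116, -1.5)
speed_mark 0.86 589 (409, 309, 57, 56, -89.9)
top_board_center 0.94 1639 (438, 50, 139, 62, -78.9)
spacer_center 0.58 303 (439, 49, 179, 49, -81.7)
dry_plate 0.71 1587 (438, 46, 199, 109, -80.0)
pad_top 0.86 4420 (634, 193, 202, 135, -82.1)
block_center 0.95 1168 (647, -9, 113, 60, 3.4)
```

The top view shows the isolator with its bar on the right at about (442,284), the stack at (263,268), the pad at (203,186), the block at (286,180), the pile at (385,185) and the knob at (140,282). Next I go above the paddle.

```bash
cat >> h.py <<'E'
def wray(c,s,uv,z):
    m=np.array(c['mount']); d=np.array([uv[0]-c['cx'],uv[1]-c['cy']]); rr=np.linalg.norm(d); th=rr/c['fx']
    ray=np.array([*(np.sin(th)*d/max(rr,1e-9)),np.cos(th)])
    R=np.array(s['ee_rot']); o=R@m[:3,3]+s['tcp_pos']; w=R@m[:3,:3]@ray
    return o+w*(z-o[2])/w[2]
def wrect(c,s,reg,z):
    v,u=np.nonzero(reg); p=np.array([wray(c,s,q,z)[:2] for q in zip(u,v)])
    (x,y),(a,b),th=cv2.minAreaRect((p*1000).astype(np.float32))
    if b>a: a,b,th=b,a,th+90
    return round(x,1),round(y,1),round(a,1),round(b,1),round((th+90)%180-90,1)
def wlook(name=None,**zs):
    s=r.sense(); c=viewer.capture('wrist')
    if name: cv2.imwrite(f'pics/{name}.png',c['image'][:,:,::-1])
    for k,z in zs.items():
        for d in spotter.silhouettes(k,c)[:2]: print(k,round(d['score'],2),d['region'].sum(),np.round(d['uv']),wrect(c,s,d['region'],z))
    return s,c
def go(x,y,z,yaw):
    "numbers from the measured pose to pos (m), tool down with tool y at yaw deg (either sense)"
    s=r.sense(); R=np.array(s['ee_rot']); cy=np.degrees(np.arctan2(R[1,1],R[0,1]))
    dy=(yaw-cy+90)%180-90
    d=R.T@(np.array([x,y,z])-s['tcp_pos'])/.75
    a=np.radians(yaw if abs((yaw-cy+180)%360-180)<=90 else yaw+180)
    Y=np.array([np.cos(a),np.sin(a),0]);X=np.array([0,0,-1.]);T=np.stack([X,Y,np.cross(X,Y)],1)
    rv=cv2.Rodrigues(R.T@T)[0].ravel()/np.pi
    print('t',round(s['time_s'],2),np.round(s['tcp_pos'],4),'yaw',round(cy,1),'w',round(s['gripper_width'],3),'F',np.round(s['wrist_force'],1))
    print('tx,ty,tz',np.round(d,4),'a',np.round(rv,4),'rows',np.ceil(max(np.linalg.norm(d)*18,abs(dy)/7.16)))
E
python3 - <<'E'
from h import *
c=viewer.capture('top'); print(ground(c,(443,284),.107)); go(.40,-.345,.2,90)
E
```

```text
[ 0.40646836 -0.34159127  0.107     ]
t 1.55 [ 0.1624 -0.6035  0.2416] yaw 105.1 w 1.001 F [-0.5  0.9 -0.3]
tx,ty,tz [0.0554 0.2506 0.3955] a [ 0.0836 -0.      0.    ] rows 9.0
```

Emit:
play_rows:
  commands:
    - {"fingers": -1, "tx": 0, "ty": 0.25, "tz": 0.395, "ax": 0.083}
    - {"fingers": -1, "tx": 0, "ty": 0.25, "tz": 0.395, "ax": 0.083}
    - {"fingers": -1, "tx": 0, "ty": 0.25, "tz": 0.395, "ax": 0.083}
    - {"fingers": -1, "tx": 0, "ty": 0.25, "tz": 0.395, "ax": 0.083}
    - {"fingers": -1, "tx": 0, "ty": 0.25, "tz": 0.395, "ax": 0.083}

```text
$.commands[0]: bad value
```

Run:
```python
from h import *
go(.40,-.342,.2,90)
```

```text
t 1.55 [ 0.1624 -0.6035  0.2416] yaw 105.1 w 1.001 F [-0.5  0.9 -0.3]
tx,ty,tz [0.0554 0.2544 0.3965] a [ 0.0836 -0.      0.    ] rows 9.0
```

Every row needs all seven fields.

Emit:
play_rows:
  commands:
    - {"fingers": -1, "tx": 0, "ty": 0.25, "tz": 0.395, "ax": 0.083, "ay": 0, "az": 0}
    - {"fingers": -1, "tx": 0, "ty": 0.25, "tz": 0.395, "ax": 0.083, "ay": 0, "az": 0}
    - {"fingers": -1, "tx": 0, "ty": 0.25, "tz": 0.395, "ax": 0.083, "ay": 0, "az": 0}
    - {"fingers": -1, "tx": 0, "ty": 0.25, "tz": 0.395, "ax": 0.083, "ay": 0, "az": 0}
    - {"fingers": -1, "tx": 0, "ty": 0.25, "tz": 0.395, "ax": 0.083, "ay": 0, "az": 0}

```text
time_s: 1.97
tcp_pos: [0.3012, -0.4523, 0.2418]
ee_rot: [[0.0, -0.001, 1.0], [-0.0, 1.0, 0.001], [-1.0, -0.0, 0.0]]
wrist_force: [1.3, 0.0, 0.2]
gripper_width: 1.001
```

Run:
```python
from h import *
go(.40,-.342,.2,90)
```

```text
t 1.97 [ 0.3012 -0.4523  0.2418] yaw 90.1 w 1.001 F [1.3 0.  0.2]
tx,ty,tz [0.0557 0.1469 0.132 ] a [0.0004 0.0001 0.0001] rows 4.0
```

Emit:
play_rows:
  commands:
    - {"fingers": -1, "tx": 0.05, "ty": 0.147, "tz": 0.132, "ax": 0, "ay": 0, "az": 0}
    - {"fingers": -1, "tx": 0.05, "ty": 0.147, "tz": 0.132, "ax": 0, "ay": 0, "az": 0}
    - {"fingers": -1, "tx": 0.05, "ty": 0.147, "tz": 0.132, "ax": 0, "ay": 0, "az": 0}
    - {"fingers": -1, "tx": 0.05, "ty": 0.147, "tz": 0.132, "ax": 0, "ay": 0, "az": 0}
    - {"fingers": -1, "tx": 0.05, "ty": 0.147, "tz": 0.132, "ax": 0, "ay": 0, "az": 0}

```text
time_s: 2.38
tcp_pos: [0.4013, -0.3398, 0.2028]
ee_rot: [[-0.001, -0.007, 1.0], [0.001, 1.0, 0.007], [-1.0, 0.002, -0.001]]
wrist_force: [-0.8, 0.5, -0.2]
gripper_width: 1.003
```

Run:
```python
from h import *
wlook('w1',paddle=.107,isolator_box=.065); go(.40,-.342,.1,90)
```

```text
paddle 0.82 3996 [285. 211.] (400.0, -335.9, 73.0, 52.3, 26.5)
isolator_box 0.82 14943 [284. 198.] (404.4, -339.0, 137.9, 98.7, -1.5)
isolator_box 0.26 4105 [283. 212.] (413.6, -341.9, 86.4, 61.3, -28.4)
t 2.53 [ 0.3993 -0.3432  0.2043] yaw 90.2 w 0.994 F [-0.1  1.1  0.4]
tx,ty,tz [0.139  0.0016 0.0009] a [0.001  0.     0.0001] rows 3.0
```

View pics/w1.png

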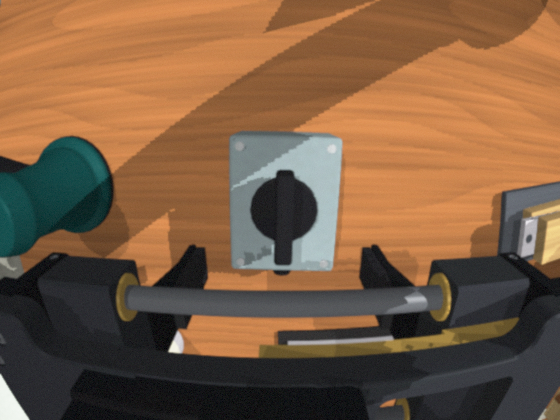

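The wrist picture shows the box, with the bar running from about (286,171) to (283,263) and the hub at (284,209).

Run:
```python
from h import *
s=r.sense(); c=viewer.capture('wrist')
g=cv2.cvtColor(c['image'],cv2.COLOR_RGB2GRAY)
for uv,z in [((285.5,171),.107),((283.5,263),.107),((284,209),.075)]: print(wray(c,s,uv,z))
go(.404,-.3395,.1,88.5)
```

```text
[ 0.36170321 -0.34116677  0.107     ]
[ 0.43799582 -0.34238772  0.107     ]
[ 0.40139556 -0.3420408   0.075     ]
t 2.58 [ 0.399  -0.3437  0.2044] yaw 90.1 w 1.001 F [ 0.6  0.1 -0.5]
tx,ty,tz [0.1392 0.0056 0.0066] a [0.0089 0.0001 0.0001] rows 3.0
```

Emit:
play_rows:
  commands:
    - {"fingers": -1, "tx": 0.07, "ty": 0.001, "tz": 0.001, "ax": 0.007, "ay": 0, "az": 0}
    - {"fingers": -1, "tx": 0.138, "ty": 0.001, "tz": 0.001, "ax": 0.007, "ay": 0, "az": 0}
    - {"fingers": -1, "tx": 0.138, "ty": 0.001, "tz": 0.001, "ax": 0.007, "ay": 0, "az": 0}
    - {"fingers": 0.7, "tx": 0.138, "ty": 0.001, "tz": 0.001, "ax": 0.007, "ay": 0, "az": 0}
    - {"fingers": 0.7, "tx": 0.138, "ty": 0.001, "tz": 0.001, "ax": 0.007, "ay": 0, "az": 0}

```text
time_s: 3.0
tcp_pos: [0.3992, -0.3436, 0.1005]
ee_rot: [[-0.002, 0.021, 1.0], [-0.0, 1.0, -0.021], [-1.0, -0.0, -0.002]]
wrist_force: [0.7, -0.5, 0.4]
gripper_width: 0.919
```

Emit:
play_rows:
  commands:
    - {"fingers": 1, "tx": 0, "ty": 0, "tz": 0, "ax": 0, "ay": 0, "az": 0}
    - {"fingers": 1, "tx": 0, "ty": 0, "tz": 0, "ax": 0, "ay": 0, "az": 0}
    - {"fingers": 1, "tx": 0, "ty": 0, "tz": 0, "ax": 0, "ay": 0, "az": 0}
    - {"fingers": 1, "tx": 0, "ty": 0, "tz": 0, "ax": 0, "ay": 0, "az": 0}
    - {"fingers": 1, "tx": 0, "ty": 0, "tz": 0, "ax": 0, "ay": 0, "az": 0}

```text
time_s: 3.42
tcp_pos: [0.4003, -0.3427, 0.1015]
ee_rot: [[0.002, 0.02, 1.0], [-0.001, 1.0, -0.02], [-1.0, -0.001, 0.002]]
wrist_force: [0.5, -1.2, 0.2]
gripper_width: 0.556
```

Emit:
play_rows:
  commands:
    - {"fingers": 1, "tx": 0, "ty": 0, "tz": 0, "ax": 0, "ay": 0, "az": 0}
    - {"fingers": 1, "tx": 0, "ty": 0, "tz": 0, "ax": 0, "ay": 0, "az": 0}
    - {"fingers": 1, "tx": 0, "ty": 0, "tz": 0, "ax": 0, "ay": 0, "az": 0}
    - {"fingers": 1, "tx": 0, "ty": 0, "tz": 0, "ax": 0, "ay": 0, "az": 0}
    - {"fingers": 1, "tx": 0, "ty": 0, "tz": 0, "ax": 0, "ay": 0, "az": 0}

```text
time_s: 3.83
tcp_pos: [0.3997, -0.3399, 0.1005]
ee_rot: [[-0.001, 0.022, 1.0], [0.005, 1.0, -0.022], [-1.0, 0.005, -0.001]]
wrist_force: [4.7, 26.6, 11.8]
gripper_width: 0.173
```

Emit:
play_rows:
  commands:
    - {"fingers": 1, "tx": 0, "ty": 0, "tz": 0, "ax": 0, "ay": 0, "az": 0}
    - {"fingers": 1, "tx": 0, "ty": 0, "tz": 0, "ax": 0, "ay": 0, "az": 0}

```text
time_s: 4.0
tcp_pos: [0.3998, -0.3396, 0.1005]
ee_rot: [[-0.001, 0.021, 1.0], [0.005, 1.0, -0.021], [-1.0, 0.005, -0.001]]
wrist_force: [2.4, 13.5, 5.6]
gripper_width: 0.17
```

Emit:
play_rows:
  commands:
    - {"fingers": 1, "tx": 0, "ty": 0.004, "tz": 0.001, "ax": 0.03, "ay": 0, "az": 0}
    - {"fingers": 1, "tx": 0, "ty": 0.004, "tz": 0.002, "ax": 0.06, "ay": 0, "az": 0}
    - {"fingers": 1, "tx": 0, "ty": 0.004, "tz": 0.002, "ax": 0.09, "ay": 0, "az": 0}
    - {"fingers": 1, "tx": 0, "ty": 0.004, "tz": 0.002, "ax": 0.12, "ay": 0, "az": 0}
    - {"fingers": 1, "tx": 0, "ty": 0.004, "tz": 0.002, "ax": 0.15, "ay": 0, "az": 0}

```text
time_s: 4.42
tcp_pos: [0.4005, -0.3373, 0.1005]
ee_rot: [[-0.003, 0.475, 0.88], [0.004, 0.88, -0.475], [-1.0, 0.002, -0.004]]
wrist_force: [-0.2, 12.2, 7.7]
gripper_width: 0.176
```

Emit:
play_rows:
  commands:
    - {"fingers": 1, "tx": 0, "ty": 0.0024, "tz": -0.001, "ax": 0.035, "ay": 0, "az": 0}
    - {"fingers": 1, "tx": 0, "ty": 0.0024, "tz": -0.001, "ax": 0.07, "ay": 0, "az": 0}
    - {"fingers": 1, "tx": 0, "ty": 0.0024, "tz": -0.001, "ax": 0.105, "ay": 0, "az": 0}
    - {"fingers": 1, "tx": 0, "ty": 0.0024, "tz": -0.001, "ax": 0.14, "ay": 0, "az": 0}
    - {"fingers": 1, "tx": 0, "ty": 0.0024, "tz": -0.001, "ax": 0.175, "ay": 0, "az": 0}

```text
time_s: 4.83
tcp_pos: [0.4023, -0.3354, 0.1005]
ee_rot: [[0.001, 0.866, 0.5], [0.003, 0.5, -0.866], [-1.0, 0.002, -0.002]]
wrist_force: [4.8, 12.1, 3.1]
gripper_width: 0.17
```

Emit:
play_rows:
  commands:
    - {"fingers": 1, "tx": 0, "ty": 0, "tz": 0, "ax": 0.035, "ay": 0, "az": 0}
    - {"fingers": 1, "tx": 0, "ty": 0, "tz": 0, "ax": 0.07, "ay": 0, "az": 0}
    - {"fingers": 1, "tx": 0, "ty": 0, "tz": 0, "ax": 0.105, "ay": 0, "az": 0}
    - {"fingers": 1, "tx": 0, "ty": 0, "tz": 0, "ax": 0.14, "ay": 0, "az": 0}
    - {"fingers": 1, "tx": 0, "ty": 0, "tz": 0, "ax": 0.175, "ay": 0, "az": 0}

```text
time_s: 5.25
tcp_pos: [0.4047, -0.3348, 0.1006]
ee_rot: [[0.006, 1.0, -0.026], [0.003, -0.026, -1.0], [-1.0, 0.006, -0.003]]
wrist_force: [9.7, 15.7, 0.4]
gripper_width: 0.173
```

Run:
```python
from h import *
go(.40,-.339,.1,-1.3); s=r.sense(); print(s['moment'],s['joints'])
```

```text
t 5.25 [ 0.4047 -0.3348  0.1006] yaw -1.5 w 0.173 F [ 9.7 15.7  0.4]
tx,ty,tz [ 0.0007 -0.0061  0.0057] a [-0.0009 -0.0009 -0.0018] rows 1.0
[ 4.34864221 -2.4932534   0.04069772] [ -22.04876516   21.04282953  -24.11132615   -0.38257556  -44.60239657
 -159.14999537]
```

Emit:
play_rows:
  commands:
    - {"fingers": 1, "tx": 0, "ty": 0, "tz": 0, "ax": 0.01, "ay": 0, "az": 0}
    - {"fingers": -0.3, "tx": 0, "ty": 0, "tz": 0, "ax": 0.01, "ay": 0, "az": 0}
    - {"fingers": -0.3, "tx": 0, "ty": 0, "tz": 0, "ax": 0, "ay": 0, "az": 0}
    - {"fingers": -0.3, "tx": 0, "ty": 0, "tz": 0, "ax": 0, "ay": 0, "az": 0}
    - {"fingers": -0.3, "tx": 0, "ty": 0, "tz": 0, "ax": 0, "ay": 0, "az": 0}

```text
time_s: 5.67
tcp_pos: [0.4016, -0.3375, 0.1005]
ee_rot: [[-0.0, 1.0, -0.02], [0.0, -0.02, -1.0], [-1.0, -0.0, -0.0]]
wrist_force: [0.2, -0.1, -0.8]
gripper_width: 0.394
```

Emit:
play_rows:
  commands:
    - {"fingers": -1, "tx": -0.05, "ty": 0, "tz": 0, "ax": 0, "ay": 0, "az": 0}
    - {"fingers": -1, "tx": -0.1, "ty": 0, "tz": 0, "ax": 0, "ay": 0, "az": 0}
    - {"fingers": -1, "tx": -0.15, "ty": 0, "tz": 0, "ax": 0, "ay": 0, "az": 0}
    - {"fingers": -1, "tx": -0.2, "ty": 0, "tz": 0, "ax": 0, "ay": 0, "az": 0}
    - {"fingers": -1, "tx": -0.2, "ty": 0, "tz": 0, "ax": 0, "ay": 0, "az": 0}

```text
time_s: 6.08
tcp_pos: [0.4047, -0.3402, 0.2591]
ee_rot: [[0.013, 1.0, -0.02], [-0.009, -0.02, -1.0], [-1.0, 0.014, 0.009]]
wrist_force: [1.3, -0.3, -0.1]
gripper_width: 0.771
```

Run:
```python
from h import *
wlook('w2',paddle=.107,isolator_box=.065); go(.438,.05,.24,101)
```

```text
paddle 0.92 2902 [281. 188.] (402.2, -335.4, 72.3, 52.5, 60.6)
isolator_box 0.8 11454 [283. 181.] (410.4, -337.4, 144.0, 107.0, -1.2)
t 6.23 [ 0.4012 -0.3374  0.2505] yaw -1.2 w 0.909 F [ 0.3  0.4 -0.5]
tx,ty,tz [ 0.0142  0.0382 -0.5175] a [ 4.322e-01 -2.000e-04 -0.000e+00] rows 11.0
```

View pics/w2.png

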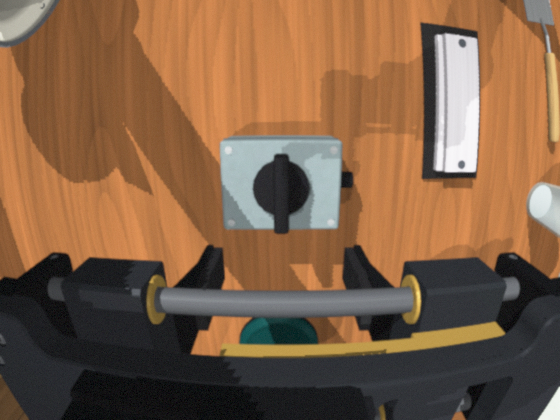

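The picture shows the bar vertical, across the box's long side (it clicked home). On to the stack.

Emit:
play_rows:
  commands:
    - {"fingers": -1, "tx": 0.01, "ty": 0.03, "tz": -0.5, "ax": -0.45, "ay": 0, "az": 0}
    - {"fingers": -1, "tx": 0.01, "ty": 0.03, "tz": -0.5, "ax": -0.45, "ay": 0, "az": 0}
    - {"fingers": -1, "tx": 0.01, "ty": 0.03, "tz": -0.5, "ax": -0.45, "ay": 0, "az": 0}
    - {"fingers": -1, "tx": 0.01, "ty": 0.03, "tz": -0.5, "ax": -0.45, "ay": 0, "az": 0}
    - {"fingers": -1, "tx": 0.01, "ty": 0.03, "tz": -0.5, "ax": -0.45, "ay": 0, "az": 0}

```text
time_s: 6.65
tcp_pos: [0.4168, -0.1285, 0.2445]
ee_rot: [[-0.004, 0.82, 0.573], [0.0, 0.573, -0.82], [-1.0, -0.003, -0.002]]
wrist_force: [1.0, 0.7, 0.5]
gripper_width: 0.995
```

Run:
```python
from h import *
go(.438,.05,.24,101);go(.438,.05,.24,100);
```

```text
t 6.65 [ 0.4168 -0.1285  0.2445] yaw 34.9 w 0.995 F [1.  0.7 0.5]
tx,ty,tz [ 0.0059  0.1594 -0.1789] a [-0.3671 -0.0012  0.0005] rows 10.0
t 6.65 [ 0.4168 -0.1285  0.2445] yaw 34.9 w 0.995 F [1.  0.7 0.5]
tx,ty,tz [ 0.0059  0.1594 -0.1789] a [-0.3615 -0.0012  0.0005] rows 10.0
```

Emit:
play_rows:
  commands:
    - {"fingers": -1, "tx": 0.006, "ty": 0.16, "tz": -0.179, "ax": -0.86, "ay": 0, "az": 0}
    - {"fingers": -1, "tx": 0.006, "ty": 0.16, "tz": -0.179, "ax": -0.86, "ay": 0, "az": 0}
    - {"fingers": -1, "tx": 0.006, "ty": 0.16, "tz": -0.179, "ax": -0.86, "ay": 0, "az": 0}
    - {"fingers": -1, "tx": 0.006, "ty": 0.16, "tz": -0.179, "ax": -0.86, "ay": 0, "az": 0}
    - {"fingers": -1, "tx": 0.006, "ty": 0.16, "tz": -0.179, "ax": -0.86, "ay": 0, "az": 0}

```text
time_s: 7.07
tcp_pos: [0.4402, 0.0523, 0.2401]
ee_rot: [[-0.003, 0.325, 0.946], [-0.001, 0.946, -0.325], [-1.0, -0.002, -0.002]]
wrist_force: [-0.5, 0.2, 0.5]
gripper_width: 1.005
```

Emit:
play_rows:
  commands:
    - {"fingers": -1, "tx": 0, "ty": 0, "tz": 0, "ax": -0.66, "ay": 0, "az": 0}
    - {"fingers": -1, "tx": 0, "ty": 0, "tz": 0, "ax": -0.66, "ay": 0, "az": 0}
    - {"fingers": -1, "tx": 0, "ty": 0, "tz": 0, "ax": -0.66, "ay": 0, "az": 0}
    - {"fingers": -1, "tx": 0, "ty": 0, "tz": 0, "ax": -0.66, "ay": 0, "az": 0}
    - {"fingers": -1, "tx": 0, "ty": 0, "tz": 0, "ax": -0.66, "ay": 0, "az": 0}

```text
time_s: 7.48
tcp_pos: [0.4395, 0.0483, 0.2399]
ee_rot: [[-0.004, -0.286, 0.958], [-0.002, 0.958, 0.286], [-1.0, -0.0, -0.005]]
wrist_force: [0.7, 0.3, -0.7]
gripper_width: 0.996
```

Emit:
play_rows:
  commands:
    - {"fingers": -1, "tx": 0, "ty": 0, "tz": 0, "ax": -0.46, "ay": 0, "az": 0}
    - {"fingers": -1, "tx": 0, "ty": 0, "tz": 0, "ax": -0.46, "ay": 0, "az": 0}
    - {"fingers": -1, "tx": 0, "ty": 0, "tz": 0, "ax": -0.46, "ay": 0, "az": 0}
    - {"fingers": -1, "tx": 0, "ty": 0, "tz": 0, "ax": -0.46, "ay": 0, "az": 0}
    - {"fingers": -1, "tx": 0, "ty": 0, "tz": 0, "ax": -0.46, "ay": 0, "az": 0}

```text
time_s: 7.9
tcp_pos: [0.4395, 0.0482, 0.2399]
ee_rot: [[-0.004, -0.792, 0.61], [-0.002, 0.61, 0.792], [-1.0, 0.002, -0.004]]
wrist_force: [-0.5, -0.4, -0.1]
gripper_width: 0.998
```

Emit:
play_rows:
  commands:
    - {"fingers": -1, "tx": 0, "ty": 0, "tz": 0, "ax": -0.26, "ay": 0, "az": 0}
    - {"fingers": -1, "tx": 0, "ty": 0, "tz": 0, "ax": -0.26, "ay": 0, "az": 0}
    - {"fingers": -1, "tx": 0, "ty": 0, "tz": 0, "ax": -0.26, "ay": 0, "az": 0}
    - {"fingers": -1, "tx": 0, "ty": 0, "tz": 0, "ax": -0.26, "ay": 0, "az": 0}
    - {"fingers": -1, "tx": 0, "ty": 0, "tz": 0, "ax": -0.26, "ay": 0, "az": 0}

```text
time_s: 8.32
tcp_pos: [0.4395, 0.0482, 0.2399]
ee_rot: [[-0.004, -1.0, 0.031], [-0.002, 0.031, 1.0], [-1.0, 0.004, -0.002]]
wrist_force: [0.5, -0.5, -0.4]
gripper_width: 0.999
```

Run:
```python
from h import *
go(.438,.05,.24,11); print(r.sense()['joints'])
wlook('w3',top_board_center=.062,spacer_center=.042,lower_board_center=.032,dry_plate=.012)
```

```text
t 8.32 [0.4395 0.0482 0.2399] yaw 178.2 w 0.999 F [ 0.5 -0.5 -0.4]
tx,ty,tz [-0.0001  0.0021  0.0024] a [-0.071  -0.0004 -0.0014] rows 2.0
[ 2.74265208e+01  4.10621584e+00 -2.36774577e+01 -2.57086008e-02
 -6.24703843e+01 -2.91998114e+01]
spacer_center 0.68 1296 [279. 125.] (438.6, 51.2, 179.9, 49.8, -82.2)
lower_board_center 0.67 147 [318. 217.] (406.9, 45.2, 139.3, 4.8, -78.9)
dry_plate 0.67 6427 [308. 155.] (437.4, 48.9, 200.7, 111.8, -80.3)
```

View pics/w3.png

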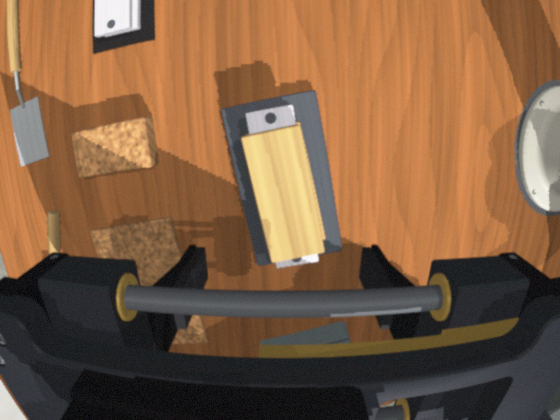

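Wrist view: the top board's corners are at about (242,139), (300,124), (325,250) and (268,262). The spacer's ends show at (271,117) and (298,261). I compute the board pose and refine the pad and pile.

Run:
```python
from h import *
s=r.sense(); c=viewer.capture('wrist'); im=c['image'].astype(int)
m=((im[...,0]>im[...,2]+60)&(im[...,1]>150)).astype(np.uint8); m[:110]=0;m[275:]=0;m[:,:225]=0;m[:,345:]=0
n,l,st,_=cv2.connectedComponentsWithStats(m); k=1+st[1:,4].argmax(); print(st[k],wrect(c,s,l==k,.062))
print('hand',[np.round(wray(c,s,q,.062)[:2]*1000) for q in [(242,139),(300,124),(325,250),(268,262)]])
t=viewer.capture('top')
for k,z in dict(pile_b_center=.024,pad_top=.01,block_center=.028,top_board_center=.062).items():
    for d in spotter.silhouettes(k,t)[:1]: print(k,round(d['score'],2),rect(t,d['region'],z))
b=(t['image'][150:220,330:435].min(2)>120); mm=np.zeros(t['image'].shape[:2],bool); mm[150:220,330:435]=b; print('pile col',rect(t,mm,.024))
go(.438,.05,.065,11)
```

```text
[ 243  122   84  140 7607] (435.5, 51.9, 140.8, 62.3, -79.5)
hand [array([478.,  -8.]), array([420., -20.]), array([396., 115.]), array([459., 127.])]
pile_b_center 0.85 (639, -243, 180, 52, -88.7)
pad_top 0.71 (636, 193, 200, 132, -82.7)
block_center 0.81 (647, -8, 114, 62, 3.4)
top_board_center 0.5 (448, -9, 59, 19, 11.3)
pile col (638, -242, 182, 60, -89.9)
t 8.87 [0.4405 0.0487 0.2419] yaw 177.9 w 0.999 F [ 0.3 -0.8  0.1]
tx,ty,tz [0.2359 0.0034 0.0016] a [-0.0729  0.      0.    ] rows 5.0
```

Emit:
play_rows:
  commands:
    - {"fingers": -1, "tx": 0.04, "ty": 0.005, "tz": 0.004, "ax": -0.073, "ay": 0, "az": 0}
    - {"fingers": -1, "tx": 0.09, "ty": 0.005, "tz": 0.004, "ax": -0.073, "ay": 0, "az": 0}
    - {"fingers": -1, "tx": 0.14, "ty": 0.005, "tz": 0.004, "ax": -0.073, "ay": 0, "az": 0}
    - {"fingers": -1, "tx": 0.19, "ty": 0.005, "tz": 0.004, "ax": -0.073, "ay": 0, "az": 0}
    - {"fingers": -1, "tx": 0.19, "ty": 0.005, "tz": 0.004, "ax": -0.073, "ay": 0, "az": 0}

```text
time_s: 9.28
tcp_pos: [0.4322, 0.0498, 0.0937]
ee_rot: [[-0.014, -0.982, -0.189], [-0.005, -0.189, 0.982], [-1.0, 0.014, -0.003]]
wrist_force: [-1.1, -1.2, 0.4]
gripper_width: 1.0
```

Run:
```python
from h import *
go(.4365,.0515,.065,10.8)
c=viewer.capture('top'); go(.4365,.0515,.065,10.8)
```

```text
t 9.28 [0.4322 0.0498 0.0937] yaw -169.1 w 1.0 F [-1.1 -1.2  0.4]
tx,ty,tz [ 0.0382 -0.0066  0.0012] a [ 0.0006 -0.0009 -0.0046] rows 1.0
t 9.33 [0.4347 0.0507 0.097 ] yaw -169.0 w 0.999 F [0.8 0.6 1.2]
tx,ty,tz [ 0.0426 -0.003   0.0007] a [ 0.0012 -0.0008 -0.0027] rows 1.0
```

Emit:
play_rows:
  commands:
    - {"fingers": -1, "tx": 0.02, "ty": -0.001, "tz": 0.001, "ax": 0, "ay": 0, "az": 0}
    - {"fingers": -1, "tx": 0.042, "ty": -0.001, "tz": 0.001, "ax": 0, "ay": 0, "az": 0}
    - {"fingers": 1, "tx": 0.042, "ty": -0.001, "tz": 0.001, "ax": 0, "ay": 0, "az": 0}
    - {"fingers": 1, "tx": 0.042, "ty": -0.001, "tz": 0.001, "ax": 0, "ay": 0, "az": 0}
    - {"fingers": 1, "tx": 0.042, "ty": -0.001, "tz": 0.001, "ax": 0, "ay": 0, "az": 0}

```text
time_s: 9.75
tcp_pos: [0.439, 0.0534, 0.07]
ee_rot: [[0.004, -0.981, -0.192], [0.001, -0.192, 0.981], [-1.0, -0.004, 0.001]]
wrist_force: [-0.5, 0.9, 0.5]
gripper_width: 0.856
```

Emit:
play_rows:
  commands:
    - {"fingers": 1, "tx": 0, "ty": 0, "tz": 0, "ax": 0, "ay": 0, "az": 0}
    - {"fingers": 1, "tx": 0, "ty": 0, "tz": 0, "ax": 0, "ay": 0, "az": 0}
    - {"fingers": 1, "tx": 0, "ty": 0, "tz": 0, "ax": 0, "ay": 0, "az": 0}
    - {"fingers": 1, "tx": 0, "ty": 0, "tz": 0, "ax": 0, "ay": 0, "az": 0}

```text
time_s: 10.08
tcp_pos: [0.4381, 0.053, 0.0691]
ee_rot: [[0.002, -0.981, -0.192], [0.001, -0.192, 0.981], [-1.0, -0.002, 0.0]]
wrist_force: [-1.5, 0.6, 6.3]
gripper_width: 0.689
```

Emit:
play_rows:
  commands:
    - {"fingers": 1, "tx": 0, "ty": 0, "tz": 0, "ax": 0, "ay": 0, "az": 0}
    - {"fingers": 1, "tx": 0, "ty": 0, "tz": 0, "ax": 0, "ay": 0, "az": 0}
    - {"fingers": 1, "tx": -0.01, "ty": 0, "tz": 0, "ax": 0, "ay": 0, "az": 0}
    - {"fingers": 1, "tx": -0.02, "ty": 0, "tz": 0, "ax": 0, "ay": 0, "az": 0}
    - {"fingers": 1, "tx": -0.04, "ty": 0, "tz": 0, "ax": 0, "ay": 0, "az": 0}

```text
time_s: 10.5
tcp_pos: [0.4365, 0.0523, 0.0977]
ee_rot: [[-0.003, -0.982, -0.191], [-0.001, -0.191, 0.982], [-1.0, 0.003, -0.001]]
wrist_force: [-0.7, -0.9, -0.6]
gripper_width: 0.682
```

Emit:
play_rows:
  commands:
    - {"fingers": 1, "tx": -0.03, "ty": 0, "tz": 0, "ax": 0, "ay": 0, "az": 0}
    - {"fingers": 1, "tx": -0.06, "ty": 0, "tz": 0, "ax": 0, "ay": 0, "az": 0}
    - {"fingers": 1, "tx": -0.1, "ty": 0, "tz": 0, "ax": 0, "ay": 0, "az": 0}
    - {"fingers": 1, "tx": -0.13, "ty": 0, "tz": 0, "ax": 0, "ay": 0, "az": 0}
    - {"fingers": 1, "tx": -0.13, "ty": 0, "tz": 0, "ax": 0, "ay": 0, "az": 0}

```text
time_s: 10.92
tcp_pos: [0.4403, 0.0536, 0.2009]
ee_rot: [[0.011, -0.981, -0.193], [0.004, -0.193, 0.981], [-1.0, -0.011, 0.002]]
wrist_force: [0.5, 1.1, -0.0]
gripper_width: 0.684
```

Run:
```python
from h import *
t=viewer.capture('top');s=r.sense();cv2.imwrite('pics/t2.png',cv2.resize(t['image'][120:320,100:460,::-1],None,fx=2,fy=2))
z=s['tcp_pos'][2]-.069+.062
for k,z in dict(top_board_center=z,spacer_center=.042).items():
    for d in spotter.silhouettes(k,t)[:1]: print(k,round(d['score'],2),z,rect(t,d['region'],z))
go(.635,.193,.19,7.6)
```

```text
top_board_center 0.7 0.1913200718622834 (449, -2, 59, 31, 12.5)
spacer_center 0.62 0.042 (451, -31, 52, 20, 10.2)
t 11.07 [0.4367 0.0525 0.1952] yaw -169.0 w 0.683 F [-0.5 -0.  -0.9]
tx,ty,tz [ 0.0068 -0.2953  0.1334] a [ 0.019   0.0001 -0.0002] rows 6.0
```

View pics/t2.png

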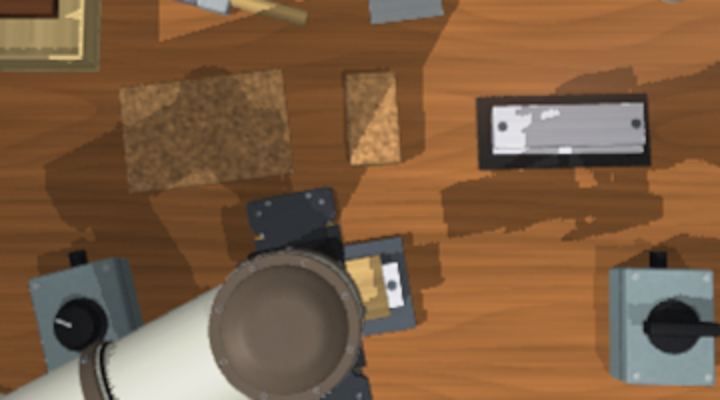

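The board is held, and the spacer's end is still visible at (392,285) in the doubled crop. Now to the pad.

Emit:
play_rows:
  commands:
    - {"fingers": 1, "tx": 0.005, "ty": -0.295, "tz": 0.133, "ax": 0.019, "ay": 0, "az": 0}
    - {"fingers": 1, "tx": 0.005, "ty": -0.295, "tz": 0.133, "ax": 0.019, "ay": 0, "az": 0}
    - {"fingers": 1, "tx": 0.005, "ty": -0.295, "tz": 0.133, "ax": 0.019, "ay": 0, "az": 0}
    - {"fingers": 1, "tx": 0.005, "ty": -0.295, "tz": 0.133, "ax": 0.019, "ay": 0, "az": 0}
    - {"fingers": 1, "tx": 0.005, "ty": -0.295, "tz": 0.133, "ax": 0.019, "ay": 0, "az": 0}

```text
time_s: 11.48
tcp_pos: [0.6079, 0.1738, 0.1898]
ee_rot: [[-0.004, -0.991, -0.133], [-0.002, -0.133, 0.991], [-1.0, 0.004, -0.001]]
wrist_force: [0.6, 0.3, 0.2]
gripper_width: 0.686
```

Run:
```python
from h import *
go(.635,.193,.06,7.6)
```

```text
t 11.48 [0.6079 0.1738 0.1898] yaw -172.4 w 0.686 F [0.6 0.3 0.2]
tx,ty,tz [ 0.1728 -0.0399  0.0209] a [ 0.0001 -0.0004 -0.0013] rows 4.0
```

Emit:
play_rows:
  commands:
    - {"fingers": 1, "tx": 0.03, "ty": -0.038, "tz": 0.02, "ax": 0, "ay": 0, "az": 0}
    - {"fingers": 1, "tx": 0.08, "ty": -0.038, "tz": 0.02, "ax": 0, "ay": 0, "az": 0}
    - {"fingers": 1, "tx": 0.13, "ty": -0.038, "tz": 0.02, "ax": 0, "ay": 0, "az": 0}
    - {"fingers": 1, "tx": 0.165, "ty": -0.038, "tz": 0.02, "ax": 0, "ay": 0, "az": 0}
    - {"fingers": 1, "tx": 0.165, "ty": -0.038, "tz": 0.02, "ax": 0, "ay": 0, "az": 0}

```text
time_s: 11.9
tcp_pos: [0.628, 0.1892, 0.0587]
ee_rot: [[-0.017, -0.991, -0.131], [-0.008, -0.131, 0.991], [-1.0, 0.018, -0.005]]
wrist_force: [-1.0, -0.6, -2.6]
gripper_width: 0.684
```

Run:
```python
from h import *
wlook('w4',top_board_center=.045,pad_top=.01)
go(.635,.193,.037,7.6)
```

```text
top_board_center 0.57 21237 [283. 219.] (628.4, 181.1, 124.9, 62.4, -83.1)
pad_top 0.82 20168 [221. 144.] (635.6, 191.8, 191.9, 129.2, -82.8)
t 12.05 [0.6344 0.1919 0.0689] yaw -172.3 w 0.685 F [ 0.2 -0.6 -0.7]
tx,ty,tz [ 0.0426 -0.0009  0.0014] a [ 0.0004 -0.0002  0.0002] rows 1.0
```

View pics/w4.png

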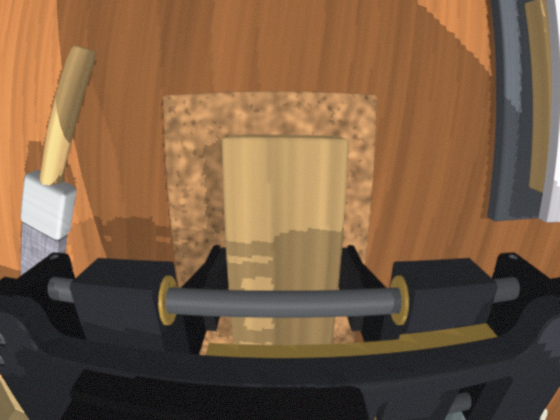

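The board hangs lengthwise and well inside the pad. I lower it slowly.

Emit:
play_rows:
  commands:
    - {"fingers": 1, "tx": 0.012, "ty": 0, "tz": 0.001, "ax": 0, "ay": 0, "az": 0}
    - {"fingers": 1, "tx": 0.024, "ty": 0, "tz": 0.001, "ax": 0, "ay": 0, "az": 0}
    - {"fingers": 1, "tx": 0.034, "ty": 0, "tz": 0.001, "ax": 0, "ay": 0, "az": 0}
    - {"fingers": 1, "tx": 0.038, "ty": 0, "tz": 0.001, "ax": 0, "ay": 0, "az": 0}
    - {"fingers": 1, "tx": 0.039, "ty": 0, "tz": 0.001, "ax": 0, "ay": 0, "az": 0}

```text
time_s: 12.47
tcp_pos: [0.6331, 0.1922, 0.0384]
ee_rot: [[-0.001, -0.991, -0.133], [-0.001, -0.133, 0.991], [-1.0, 0.001, -0.0]]
wrist_force: [-0.4, 0.6, -1.1]
gripper_width: 0.682
```

Emit:
play_rows:
  commands:
    - {"fingers": 1, "tx": 0.001, "ty": 0, "tz": 0, "ax": 0, "ay": 0, "az": 0}
    - {"fingers": 1, "tx": 0.002, "ty": 0, "tz": 0, "ax": 0, "ay": 0, "az": 0}
    - {"fingers": 1, "tx": 0.002, "ty": 0, "tz": 0, "ax": 0, "ay": 0, "az": 0}

```text
time_s: 12.72
tcp_pos: [0.6338, 0.1926, 0.0379]
ee_rot: [[0.0, -0.991, -0.133], [0.0, -0.133, 0.991], [-1.0, -0.0, 0.0]]
wrist_force: [-1.5, -0.3, -2.1]
gripper_width: 0.686
```

Emit:
play_rows:
  commands:
    - {"fingers": 1, "tx": 0.001, "ty": 0, "tz": 0, "ax": 0, "ay": 0, "az": 0}
    - {"fingers": 1, "tx": 0.002, "ty": 0, "tz": 0, "ax": 0, "ay": 0, "az": 0}
    - {"fingers": 1, "tx": 0.002, "ty": 0, "tz": 0, "ax": 0, "ay": 0, "az": 0}

```text
time_s: 12.97
tcp_pos: [0.6339, 0.1927, 0.0372]
ee_rot: [[0.001, -0.991, -0.133], [0.0, -0.133, 0.991], [-1.0, -0.001, 0.0]]
wrist_force: [-2.2, 0.2, 2.9]
gripper_width: 0.686
```

Emit:
play_rows:
  commands:
    - {"fingers": 1, "tx": 0.001, "ty": 0, "tz": 0, "ax": 0, "ay": 0, "az": 0}
    - {"fingers": 1, "tx": 0.001, "ty": 0, "tz": 0, "ax": 0, "ay": 0, "az": 0}
    - {"fingers": -1, "tx": 0.001, "ty": 0, "tz": 0, "ax": 0, "ay": 0, "az": 0}
    - {"fingers": -1, "tx": 0.001, "ty": 0, "tz": 0, "ax": 0, "ay": 0, "az": 0}
    - {"fingers": -1, "tx": 0.001, "ty": 0, "tz": 0, "ax": 0, "ay": 0, "az": 0}

```text
time_s: 13.38
tcp_pos: [0.6337, 0.1926, 0.0352]
ee_rot: [[0.0, -0.991, -0.133], [0.0, -0.133, 0.991], [-1.0, -0.0, 0.0]]
wrist_force: [0.2, 0.4, -0.7]
gripper_width: 0.837
```

Emit:
play_rows:
  commands:
    - {"fingers": -1, "tx": 0, "ty": 0, "tz": 0, "ax": 0, "ay": 0, "az": 0}
    - {"fingers": -1, "tx": 0, "ty": 0, "tz": 0, "ax": 0, "ay": 0, "az": 0}
    - {"fingers": -1, "tx": -0.05, "ty": 0, "tz": 0, "ax": 0, "ay": 0, "az": 0}
    - {"fingers": -1, "tx": -0.1, "ty": 0, "tz": 0, "ax": 0, "ay": 0, "az": 0}
    - {"fingers": -1, "tx": -0.15, "ty": 0, "tz": 0, "ax": 0, "ay": 0, "az": 0}

```text
time_s: 13.8
tcp_pos: [0.6333, 0.1922, 0.1483]
ee_rot: [[-0.002, -0.991, -0.133], [-0.001, -0.133, 0.991], [-1.0, 0.002, -0.001]]
wrist_force: [0.8, 0.3, -0.1]
gripper_width: 0.996
```

Run:
```python
from h import *
go(.4375,.05,.16,8.5)
```

```text
t 13.8 [0.6333 0.1922 0.1483] yaw -172.4 w 0.996 F [ 0.8  0.3 -0.1]
tx,ty,tz [-0.0149  0.2839 -0.1533] a [-0.0048 -0.0003 -0.0007] rows 6.0
```

Emit:
play_rows:
  commands:
    - {"fingers": -1, "tx": -0.08, "ty": 0.281, "tz": -0.125, "ax": -0.005, "ay": 0, "az": 0}
    - {"fingers": -1, "tx": -0.08, "ty": 0.281, "tz": -0.125, "ax": -0.005, "ay": 0, "az": 0}
    - {"fingers": -1, "tx": -0.08, "ty": 0.281, "tz": -0.125, "ax": -0.005, "ay": 0, "az": 0}
    - {"fingers": -1, "tx": -0.08, "ty": 0.281, "tz": -0.125, "ax": -0.005, "ay": 0, "az": 0}
    - {"fingers": -1, "tx": -0.08, "ty": 0.281, "tz": -0.125, "ax": -0.005, "ay": 0, "az": 0}

```text
time_s: 14.22
tcp_pos: [0.4601, 0.0858, 0.2005]
ee_rot: [[-0.0, -0.989, -0.148], [-0.0, -0.148, 0.989], [-1.0, 0.0, -0.0]]
wrist_force: [-0.0, -0.4, 1.1]
gripper_width: 1.0
```

Emit:
play_rows:
  commands:
    - {"fingers": -1, "tx": -0.008, "ty": 0.03, "tz": -0.01, "ax": 0, "ay": 0, "az": 0}
    - {"fingers": -1, "tx": -0.008, "ty": 0.03, "tz": -0.01, "ax": 0, "ay": 0, "az": 0}
    - {"fingers": -1, "tx": -0.008, "ty": 0.03, "tz": -0.01, "ax": 0, "ay": 0, "az": 0}

```text
time_s: 14.47
tcp_pos: [0.4404, 0.0758, 0.2074]
ee_rot: [[0.002, -0.989, -0.148], [0.001, -0.148, 0.989], [-1.0, -0.003, 0.001]]
wrist_force: [0.7, 0.6, -0.6]
gripper_width: 0.999
```

Run:
```python
from h import *
wlook('w5',spacer_center=.042,lower_board_center=.032,dry_plate=.012)
t=viewer.capture('top')
for k,z in dict(top_board_center=.03,pad_top=.01,block_center=.028,pile_b_center=.024).items():
    for d in spotter.silhouettes(k,t)[:2]: print(k,round(d['score'],2),rect(t,d['region'],z))
go(.4375,.05,.08,8.5)
```

```text
spacer_center 0.7 9064 [293. 168.] (437.9, 51.0, 177.7, 51.1, -81.8)
lower_board_center 0.93 1008 [318. 175.] (434.5, 51.3, 137.2, 60.3, -78.7)
dry_plate 0.6 8327 [260. 151.] (436.9, 48.8, 199.0, 110.7, -80.3)
top_board_center 0.96 (632, 190, 143, 63, -83.5)
pad_top 0.7 (634, 193, 200, 132, -83.2)
pad_top 0.27 (444, 4, 91, 50, -81.5)
block_center 0.68 (647, -9, 116, 60, 3.0)
pile_b_center 0.85 (640, -244, 180, 51, -89.9)
t 14.92 [0.4411 0.0763 0.2059] yaw -171.5 w 1.001 F [ 0.3 -0.4 -0.1]
tx,ty,tz [ 0.1679  0.0098 -0.0339] a [ 0.0002 -0.0001 -0.0003] rows 4.0
```

View pics/w5.png

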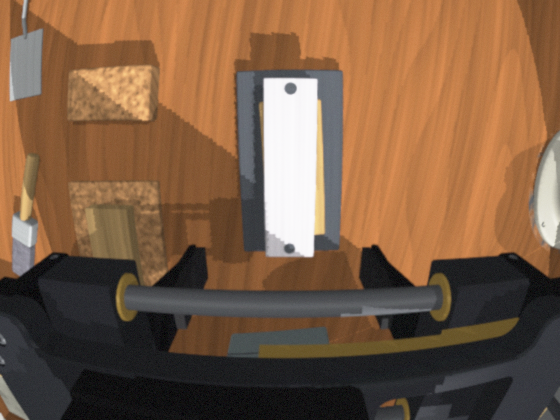

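The spacer lies fully exposed in the picture from (290,78) to (289,257), with the lower board under it; the top board lies on the pad. Now I descend for the spacer.

Emit:
play_rows:
  commands:
    - {"fingers": -1, "tx": 0.05, "ty": 0.009, "tz": -0.033, "ax": 0.002, "ay": 0, "az": 0}
    - {"fingers": -1, "tx": 0.1, "ty": 0.009, "tz": -0.033, "ax": 0.002, "ay": 0, "az": 0}
    - {"fingers": -1, "tx": 0.15, "ty": 0.009, "tz": -0.033, "ax": 0.002, "ay": 0, "az": 0}
    - {"fingers": -1, "tx": 0.17, "ty": 0.009, "tz": -0.033, "ax": 0.002, "ay": 0, "az": 0}
    - {"fingers": -1, "tx": 0.17, "ty": 0.009, "tz": -0.033, "ax": 0.002, "ay": 0, "az": 0}

```text
time_s: 15.33
tcp_pos: [0.4352, 0.0493, 0.0753]
ee_rot: [[-0.009, -0.99, -0.141], [-0.004, -0.141, 0.99], [-1.0, 0.009, -0.003]]
wrist_force: [0.1, -0.1, 0.4]
gripper_width: 1.0
```

Emit:
play_rows:
  commands:
    - {"fingers": -1, "tx": 0.01, "ty": 0, "tz": 0, "ax": 0, "ay": 0, "az": 0}
    - {"fingers": -1, "tx": 0.01, "ty": 0, "tz": 0, "ax": 0, "ay": 0, "az": 0}
    - {"fingers": -1, "tx": 0.01, "ty": 0, "tz": 0, "ax": 0, "ay": 0, "az": 0}

```text
time_s: 15.58
tcp_pos: [0.4387, 0.0511, 0.0723]
ee_rot: [[0.002, -0.99, -0.142], [0.001, -0.142, 0.99], [-1.0, -0.002, 0.001]]
wrist_force: [0.4, -0.7, -0.3]
gripper_width: 1.002
```

Run:
```python
from h import *
go(.438,.051,.054,8.2)
viewer.capture('top');go(.438,.051,.054,8.2)
viewer.capture('top');go(.438,.051,.054,8.2)
```

```text
t 15.58 [0.4387 0.0511 0.0723] yaw -171.8 w 1.002 F [ 0.4 -0.7 -0.3]
tx,ty,tz [ 0.0244  0.001  -0.    ] a [-0.      0.0002  0.0007] rows 1.0
t 15.63 [0.4387 0.0512 0.0725] yaw -171.8 w 1.002 F [ 0.5 -0.1 -0.5]
tx,ty,tz [ 0.0247  0.0011 -0.0001] a [-0.0001  0.0003  0.0009] rows 1.0
t 15.68 [0.4387 0.0511 0.0726] yaw -171.8 w 0.995 F [-0.4  0.3 -0.2]
tx,ty,tz [ 0.0247  0.001  -0.0001] a [-0.0001  0.0003  0.0009] rows 1.0
```

Emit:
play_rows:
  commands:
    - {"fingers": -1, "tx": 0.012, "ty": 0.001, "tz": 0, "ax": 0, "ay": 0, "az": 0}
    - {"fingers": -1, "tx": 0.02, "ty": 0.001, "tz": 0, "ax": 0, "ay": 0, "az": 0}
    - {"fingers": -1, "tx": 0.024, "ty": 0.001, "tz": 0, "ax": 0, "ay": 0, "az": 0}
    - {"fingers": -1, "tx": 0.024, "ty": 0.001, "tz": 0, "ax": 0, "ay": 0, "az": 0}
    - {"fingers": -0.2, "tx": 0.024, "ty": 0.001, "tz": 0, "ax": 0, "ay": 0, "az": 0}

```text
time_s: 16.1
tcp_pos: [0.4372, 0.0506, 0.0535]
ee_rot: [[0.0, -0.99, -0.142], [-0.0, -0.142, 0.99], [-1.0, -0.0, -0.0]]
wrist_force: [0.6, -0.2, -0.5]
gripper_width: 0.969
```

Emit:
play_rows:
  commands:
    - {"fingers": 1, "tx": 0, "ty": 0, "tz": 0, "ax": 0, "ay": 0, "az": 0}
    - {"fingers": 1, "tx": 0, "ty": 0, "tz": 0, "ax": 0, "ay": 0, "az": 0}
    - {"fingers": 1, "tx": 0, "ty": 0, "tz": 0, "ax": 0, "ay": 0, "az": 0}
    - {"fingers": 1, "tx": 0, "ty": 0, "tz": 0, "ax": 0, "ay": 0, "az": 0}
    - {"fingers": 1, "tx": 0, "ty": 0, "tz": 0, "ax": 0, "ay": 0, "az": 0}

```text
time_s: 16.52
tcp_pos: [0.4371, 0.0505, 0.0535]
ee_rot: [[0.0, -0.99, -0.142], [0.0, -0.142, 0.99], [-1.0, -0.0, 0.0]]
wrist_force: [0.5, 0.0, 0.4]
gripper_width: 0.632
```

Emit:
play_rows:
  commands:
    - {"fingers": 1, "tx": 0, "ty": 0, "tz": 0, "ax": 0, "ay": 0, "az": 0}
    - {"fingers": 1, "tx": 0, "ty": 0, "tz": 0, "ax": 0, "ay": 0, "az": 0}
    - {"fingers": 1, "tx": 0, "ty": 0, "tz": 0, "ax": 0, "ay": 0, "az": 0}

```text
time_s: 16.77
tcp_pos: [0.4372, 0.0506, 0.0535]
ee_rot: [[0.0, -0.99, -0.142], [0.0, -0.142, 0.99], [-1.0, -0.0, 0.0]]
wrist_force: [1.1, 1.0, 0.8]
gripper_width: 0.574
```

Emit:
play_rows:
  commands:
    - {"fingers": 1, "tx": -0.006, "ty": 0, "tz": 0, "ax": 0, "ay": 0, "az": 0}
    - {"fingers": 1, "tx": -0.02, "ty": 0, "tz": 0, "ax": 0, "ay": 0, "az": 0}
    - {"fingers": 1, "tx": -0.05, "ty": 0, "tz": 0, "ax": 0, "ay": 0, "az": 0}
    - {"fingers": 1, "tx": -0.1, "ty": 0, "tz": 0, "ax": 0, "ay": 0, "az": 0}
    - {"fingers": 1, "tx": -0.15, "ty": 0, "tz": 0, "ax": 0, "ay": 0, "az": 0}

```text
time_s: 17.18
tcp_pos: [0.4355, 0.0498, 0.1662]
ee_rot: [[-0.004, -0.99, -0.142], [-0.002, -0.142, 0.99], [-1.0, 0.004, -0.001]]
wrist_force: [1.8, 0.4, -2.3]
gripper_width: 0.57
```

Run:
```python
from h import *
go(.639,-.22,.18,0.7)
```

```text
t 17.18 [0.4355 0.0498 0.1662] yaw -171.9 w 0.57 F [ 1.8  0.4 -2.3]
tx,ty,tz [-0.0189 -0.2175 -0.3946] a [ 0.0414 -0.0005 -0.0014] rows 9.0
```

Emit:
play_rows:
  commands:
    - {"fingers": 1, "tx": -0.015, "ty": -0.217, "tz": -0.395, "ax": 0.041, "ay": 0, "az": 0}
    - {"fingers": 1, "tx": -0.015, "ty": -0.217, "tz": -0.395, "ax": 0.041, "ay": 0, "az": 0}
    - {"fingers": 1, "tx": -0.015, "ty": -0.217, "tz": -0.395, "ax": 0.041, "ay": 0, "az": 0}
    - {"fingers": 1, "tx": -0.015, "ty": -0.217, "tz": -0.395, "ax": 0.041, "ay": 0, "az": 0}
    - {"fingers": 1, "tx": -0.015, "ty": -0.217, "tz": -0.395, "ax": 0.041, "ay": 0, "az": 0}

```text
time_s: 17.6
tcp_pos: [0.5624, -0.1175, 0.1727]
ee_rot: [[-0.001, -1.0, -0.014], [0.0, -0.014, 1.0], [-1.0, 0.001, 0.0]]
wrist_force: [1.4, 0.7, -1.8]
gripper_width: 0.564
```

Run:
```python
from h import *
go(.639,-.19,.18,0.7)
```

```text
t 17.6 [ 0.5624 -0.1175  0.1727] yaw -179.2 w 0.564 F [ 1.4  0.7 -1.8]
tx,ty,tz [-0.0098 -0.1008 -0.0981] a [ 0.0005  0.0002 -0.0004] rows 3.0
```

Emit:
play_rows:
  commands:
    - {"fingers": 1, "tx": -0.03, "ty": 0.005, "tz": -0.045, "ax": 0, "ay": 0, "az": 0}
    - {"fingers": 1, "tx": -0.03, "ty": 0.005, "tz": -0.045, "ax": 0, "ay": 0, "az": 0}
    - {"fingers": 1, "tx": -0.03, "ty": 0.005, "tz": -0.045, "ax": 0, "ay": 0, "az": 0}
    - {"fingers": 1, "tx": -0.03, "ty": 0.005, "tz": -0.045, "ax": 0, "ay": 0, "az": 0}

```text
time_s: 17.93
tcp_pos: [0.5578, -0.1495, 0.1946]
ee_rot: [[-0.002, -1.0, -0.013], [0.001, -0.013, 1.0], [-1.0, 0.002, 0.001]]
wrist_force: [-0.4, 0.8, -3.1]
gripper_width: 0.567
```

Run:
```python
from h import *
s,c=wlook('w6')
go(.639,-.243,.1,0.7)
zh=s['tcp_pos'][2]-.0115
for d in spotter.silhouettes('pile_b_center',c):
    print(round(d['score'],2),d['uv'],d['region'].sum(),'pile',wrect(c,s,d['region'],.024),'held',wrect(c,s,d['region'],zh))
```

```text
t 17.98 [ 0.5578 -0.1489  0.1946] yaw -179.2 w 0.571 F [-0.1  0.1 -2.6]
tx,ty,tz [ 0.1258 -0.1068 -0.1271] a [ 0.0005  0.0003 -0.0006] rows 4.0
0.58 [202.3, 101.8] 8720 pile (639.0, -241.3, 178.7, 51.5, -88.8) held (598.2, -236.1, 88.0, 25.3, -88.8)
```

View pics/w6.png

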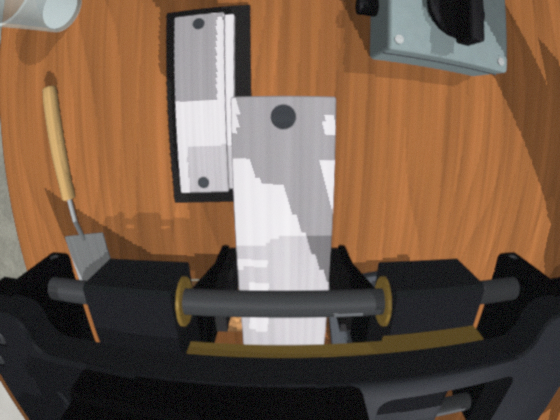

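The pile's top shows at (175–228, 12–193). The held plate's far end has corners at about (232,97) and (336,97), with its hole at (283,117). I compute how far the plate is offset in the grip.

Run:
```python
from h import *
s=r.sense(); c=viewer.capture('wrist'); z=s['tcp_pos'][2]-.0115; R=np.array(s['ee_rot'])
for q in [(232,97),(336,97),(283,117),(238,250),(329.5,250)]:
    p=wray(c,s,q,z); print(q,np.round((R.T@(p-s['tcp_pos']))*1000,1))
print('pile corners',[np.round(wray(c,s,q,.024)[:2]*1000,1) for q in [(175,15),(225,14),(180,193),(229,191)]])
p=np.round(r.sense()['joints']);print(p)
```

```text
(232, 97) [ 11.4 -23.7 -88.6]
(336, 97) [ 11.5  25.1 -88.7]
(283, 117) [ 11.5   0.3 -78.7]
(238, 250) [ 11.5 -23.3 -11.2]
(329.5, 250) [ 11.5  24.6 -11.1]
pile corners [array([ 666.5, -331.2]), array([ 615.7, -327.8]), array([ 663.4, -148.5]), array([ 611.6, -150.9])]
[  1.  20. -10.  -0. -60.  -0.]
```

Emit:
play_rows:
  commands:
    - {"fingers": 1, "tx": 0, "ty": -0.107, "tz": -0.127, "ax": -0.0016, "ay": 0, "az": 0}
    - {"fingers": 1, "tx": 0.0, "ty": -0.107, "tz": -0.127, "ax": -0.0016, "ay": 0, "az": 0}
    - {"fingers": 1, "tx": 0.04, "ty": -0.107, "tz": -0.127, "ax": -0.0016, "ay": 0, "az": 0}
    - {"fingers": 1, "tx": 0.1, "ty": -0.107, "tz": -0.127, "ax": -0.0016, "ay": 0, "az": 0}
    - {"fingers": 1, "tx": 0.15, "ty": -0.107, "tz": -0.127, "ax": -0.0016, "ay": 0, "az": 0}

```text
time_s: 18.5
tcp_pos: [0.6426, -0.2444, 0.0875]
ee_rot: [[0.004, -1.0, -0.019], [-0.001, -0.019, 1.0], [-1.0, -0.004, -0.001]]
wrist_force: [-0.1, 0.5, -3.9]
gripper_width: 0.569
```

Emit:
play_rows:
  commands:
    - {"fingers": 1, "tx": 0.01, "ty": 0, "tz": 0, "ax": 0, "ay": 0, "az": 0}
    - {"fingers": 1, "tx": 0.01, "ty": 0, "tz": 0, "ax": 0, "ay": 0, "az": 0}
    - {"fingers": 1, "tx": 0.01, "ty": 0, "tz": 0, "ax": 0, "ay": 0, "az": 0}
    - {"fingers": 1, "tx": 0.01, "ty": 0, "tz": 0, "ax": 0, "ay": 0, "az": 0}

```text
time_s: 18.83
tcp_pos: [0.6426, -0.2434, 0.0842]
ee_rot: [[0.006, -1.0, -0.021], [-0.002, -0.021, 1.0], [-1.0, -0.006, -0.002]]
wrist_force: [0.6, 0.4, -1.4]
gripper_width: 0.569
```

Run:
```python
from h import *
go(.6395,-.2432,.0475,1.1)
```

```text
t 18.83 [ 0.6426 -0.2434  0.0842] yaw -178.8 w 0.569 F [ 0.6  0.4 -1.4]
tx,ty,tz [0.0489 0.0044 0.0004] a [ 0.0006 -0.0007  0.0019] rows 1.0
```

Emit:
play_rows:
  commands:
    - {"fingers": 1, "tx": 0.015, "ty": 0.002, "tz": 0, "ax": 0, "ay": 0, "az": 0}
    - {"fingers": 1, "tx": 0.03, "ty": 0.002, "tz": 0, "ax": 0, "ay": 0, "az": 0}
    - {"fingers": 1, "tx": 0.04, "ty": 0.002, "tz": 0, "ax": 0, "ay": 0, "az": 0}
    - {"fingers": 1, "tx": 0.04, "ty": 0.002, "tz": 0, "ax": 0, "ay": 0, "az": 0}
    - {"fingers": 1, "tx": 0.04, "ty": 0.002, "tz": 0, "ax": 0, "ay": 0, "az": 0}

```text
time_s: 19.25
tcp_pos: [0.6383, -0.2437, 0.0496]
ee_rot: [[-0.002, -1.0, -0.019], [0.0, -0.019, 1.0], [-1.0, 0.002, 0.0]]
wrist_force: [-0.5, 0.4, -1.3]
gripper_width: 0.568
```

Run:
```python
from h import *
for i in range(3): go(.6395,-.2432,.0475,1.1); viewer.capture('top')
go(.6395,-.2432,.0475,1.1)
```

```text
t 19.25 [ 0.6383 -0.2437  0.0496] yaw -178.9 w 0.568 F [-0.5  0.4 -1.3]
tx,ty,tz [ 0.0028 -0.0016  0.0006] a [-0.0001  0.0001 -0.0006] rows 1.0
t 19.3 [ 0.6389 -0.2439  0.0502] yaw -178.9 w 0.571 F [-0.2  0.2 -1.3]
tx,ty,tz [ 0.0037 -0.0009  0.0009] a [-0.0001 -0.0001 -0.0001] rows 1.0
t 19.35 [ 0.6391 -0.2439  0.0506] yaw -178.9 w 0.571 F [ 0.7  0.6 -2.2]
tx,ty,tz [ 0.0042 -0.0005  0.0009] a [-0.0001 -0.0001  0.0001] rows 1.0
t 19.4 [ 0.6393 -0.2439  0.0508] yaw -178.9 w 0.57 F [-0.  -0.5 -2.1]
tx,ty,tz [ 0.0045 -0.0003  0.0009] a [-0.0001 -0.0001  0.0003] rows 1.0
```

Aligned to under 1 mm. I descend to contact in small steps.

Emit:
play_rows:
  commands:
    - {"fingers": 1, "tx": 0.002, "ty": 0, "tz": 0.001, "ax": 0, "ay": 0, "az": 0}
    - {"fingers": 1, "tx": 0.004, "ty": 0, "tz": 0.001, "ax": 0, "ay": 0, "az": 0}
    - {"fingers": 1, "tx": 0.006, "ty": 0, "tz": 0.001, "ax": 0, "ay": 0, "az": 0}
    - {"fingers": 1, "tx": 0.006, "ty": 0, "tz": 0.001, "ax": 0, "ay": 0, "az": 0}

```text
time_s: 19.73
tcp_pos: [0.6388, -0.243, 0.0457]
ee_rot: [[-0.0, -1.0, -0.019], [0.0, -0.019, 1.0], [-1.0, 0.0, 0.0]]
wrist_force: [0.2, -1.0, -1.8]
gripper_width: 0.569
```

Emit:
play_rows:
  commands:
    - {"fingers": 1, "tx": 0.001, "ty": 0, "tz": 0, "ax": 0, "ay": 0, "az": 0}
    - {"fingers": 1, "tx": 0.001, "ty": 0, "tz": 0, "ax": 0, "ay": 0, "az": 0}
    - {"fingers": 1, "tx": 0.001, "ty": 0, "tz": 0, "ax": 0, "ay": 0, "az": 0}

```text
time_s: 19.98
tcp_pos: [0.6388, -0.243, 0.0456]
ee_rot: [[0.0, -1.0, -0.019], [-0.0, -0.019, 1.0], [-1.0, -0.0, -0.0]]
wrist_force: [-1.2, -0.1, 0.0]
gripper_width: 0.568
```

Emit:
play_rows:
  commands:
    - {"fingers": 1, "tx": 0.001, "ty": 0, "tz": 0, "ax": 0, "ay": 0, "az": 0}
    - {"fingers": 1, "tx": 0.001, "ty": 0, "tz": 0, "ax": 0, "ay": 0, "az": 0}
    - {"fingers": -0.5, "tx": 0.001, "ty": 0, "tz": 0, "ax": 0, "ay": 0, "az": 0}
    - {"fingers": -1, "tx": 0.001, "ty": 0, "tz": 0, "ax": 0, "ay": 0, "az": 0}
    - {"fingers": -1, "tx": 0.001, "ty": 0, "tz": 0, "ax": 0, "ay": 0, "az": 0}

```text
time_s: 20.4
tcp_pos: [0.6392, -0.2431, 0.0443]
ee_rot: [[0.001, -1.0, -0.019], [-0.0, -0.019, 1.0], [-1.0, -0.001, -0.0]]
wrist_force: [-0.0, 0.5, -0.5]
gripper_width: 0.719
```

Emit:
play_rows:
  commands:
    - {"fingers": -1, "tx": 0, "ty": 0, "tz": 0, "ax": 0, "ay": 0, "az": 0}
    - {"fingers": -1, "tx": 0, "ty": 0, "tz": 0, "ax": 0, "ay": 0, "az": 0}
    - {"fingers": -1, "tx": -0.03, "ty": 0, "tz": 0, "ax": 0, "ay": 0, "az": 0}
    - {"fingers": -1, "tx": -0.08, "ty": 0, "tz": 0, "ax": 0, "ay": 0, "az": 0}
    - {"fingers": -1, "tx": -0.13, "ty": 0, "tz": 0, "ax": 0, "ay": 0, "az": 0}

```text
time_s: 20.82
tcp_pos: [0.6379, -0.2429, 0.1412]
ee_rot: [[-0.004, -1.0, -0.019], [0.0, -0.019, 1.0], [-1.0, 0.004, 0.001]]
wrist_force: [1.2, 0.3, -0.3]
gripper_width: 0.988
```

Emit:
play_rows:
  commands:
    - {"fingers": -1, "tx": -0.1, "ty": 0.12, "tz": 0.13, "ax": 0, "ay": 0, "az": 0}
    - {"fingers": -1, "tx": -0.1, "ty": 0.12, "tz": 0.13, "ax": 0, "ay": 0, "az": 0}
    - {"fingers": -1, "tx": -0.1, "ty": 0.12, "tz": 0.13, "ax": 0, "ay": 0, "az": 0}
    - {"fingers": -1, "tx": -0.1, "ty": 0.12, "tz": 0.13, "ax": 0, "ay": 0, "az": 0}
    - {"fingers": -1, "tx": -0.1, "ty": 0.12, "tz": 0.13, "ax": 0, "ay": 0, "az": 0}

```text
time_s: 21.23
tcp_pos: [0.5458, -0.1451, 0.2213]
ee_rot: [[0.006, -1.0, -0.022], [0.0, -0.022, 1.0], [-1.0, -0.006, 0.0]]
wrist_force: [0.7, -0.3, -0.9]
gripper_width: 1.0
```

Run:
```python
from h import *
s,c=wlook('w7',spacer_center=.034,pile_b_center=.034)
t=viewer.capture('top');cv2.imwrite('pics/t7.png',cv2.resize(t['image'][120:320,100:460,::-1],None,fx=2,fy=2))
for k,z in dict(spacer_center=.034,top_board_center=.03,pad_top=.01,block_center=.028).items():
    for d in spotter.silhouettes(k,t)[:1]: print(k,round(d['score'],2),rect(t,d['region'],z))
a=cv2.imread('pics/w7.png');b=cv2.imread('pics/t7.png')
cv2.imwrite('pics/f.png',np.vstack([cv2.resize(a[:230],(560,230)),cv2.resize(b,(560,311))]))
go(.5,0,.2,0)
```

```text
spacer_center 0.97 7933 [199. 100.] (637.2, -241.7, 179.1, 52.0, -88.9)
top_board_center 0.98 (632, 199, 122, 64, -83.0)
pad_top 0.71 (633, 208, 170, 130, -84.2)
t 21.63 [ 0.5472 -0.1478  0.2156] yaw -179.0 w 1.0 F [-0.3 -0.3  0.1]
tx,ty,tz [0.021  0.0594 0.1982] a [ 0.0056  0.     -0.0007] rows 4.0
```

View pics/f.png

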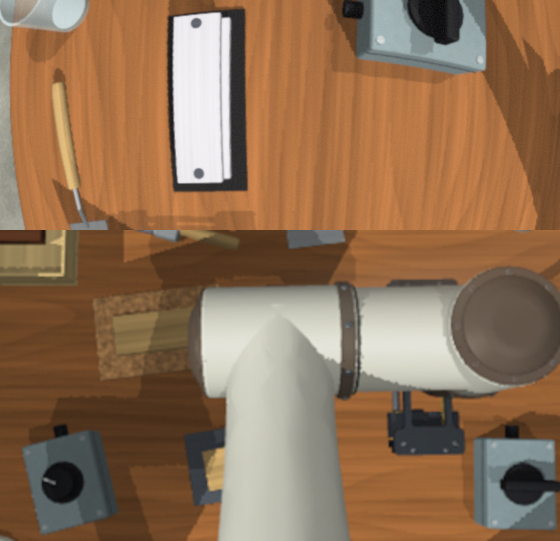

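```bash
python3 -c "
from h import *
print(job.finish_job())"
```

```text
the job is handed in; nothing more can be done
None
```

The whole job is done in the order asked and handed in at about 21.7 s, with nothing dropped.

- **Isolator:** I turned the paddle clockwise until it lay across its box. The wrist picture showed it there after release, and the last picture still does.
- **Top board:** It lies lengthwise on the cork pad. It measured 632, 190 mm at -83.5° against the pad's 634, 193 mm at -83.2°. I lowered it until it touched before letting go.
- **Spacer:** It sits square on the pile, at 637, -242 mm and -88.9°. The pile's upper plate had measured 639, -241 mm and -88.8° before. It was set down at the expected height with no noticeable force.
- **Lower board, knob and block:** The lower board still lies on the drying plate, and the knob's pointer points the same way. The block measured the same in every reading up to the spacer pick-up.

**Not fully checked:** in the last top picture the arm hid the block and part of the pad, board and drying plate. The final board and pad readings from it are therefore cut short, and the block was not seen again at the end. The arm passed well above all of them.

**Disagreement:** the two cameras differed by about 2–3 mm on some points. When I gripped the paddle, the gripper was 3–5 mm off centre. That put about 30 N on the wrist for a moment, so I shifted the arm over before and during the turn.

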